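Close the chop saw's quick vise on a tube

ROBOT

A 7-joint arm with a two-finger parallel gripper is mounted at the origin on the work surface. World frame = base frame: x ahead of the robot, y to its left, z up, the work surface at z = 0. Lengths are in mm, angles in rad, forces in N, time in s.
With the tool pointing down it reaches from about 400 to 875 mm from the base axis. Payload 4.4 kg.
Tool frame: the origin (TCP) lies on the centre line of the jaws, within the pads' length; the fingertips stand 25 mm ahead of it and the grasp point (between the pads) lies 6 mm ahead of it; x points along the fingers, y is the direction in which the jaws open and shut, and the axes are right-handed (so a half turn about x gives the same grasp; the last joint's range is limited). The gripper opens to 85 mm and grips with 20 to 120 N. Pads are 22 mm wide; open, the fingers measure 114 mm over their backs; the gripper's body (76 mm by 85 mm) begins 54 mm behind the grasp point. The pads swing forward as they close: fully open they stand 13 mm farther back than shut.
Start: joints at [1.108, 0.628, 0.038, 1.517, -0.027, 0.996, -0.02], TCP at [251.232, -599.5, 256.313] pointing down, gripper open.
Joint ranges: [-3.06, 3.06], [-0.37, 2.12], [-1.25, 1.32], [0.18, 2.47], [-1.1, 4.24], [0.23, 1.98], [-2.94, 2.94]. Speed limits (rad/s): [2.57, 2.57, 3.14, 3.14, 3.14, 3.14, 3.14].

INTERFACE

Orientations are given as [roll, pitch, yaw] about the fixed x, y, z axes, in that order (R = Rz(yaw) Ry(pitch) Rx(roll)).
In Python, from cell import * gives the robot as it stands. The module is installed in compiled form; this text tells all that it offers.
- The arm moves only by the tool jog_arm, never from a script. Its argument "series" is a list of rows, each a list of 3 entries, a list of its own where there are three numbers: the turn, a rotation vector about the tool's x, y, z in degrees, then the shift along the tool's x, y, z in mm, then the gripper's target within -1 to 1 (shut at 1, half-way at 0, fully open at -1). In form: [[[rx, ry, rz], [dx, dy, dz], hand], ...]. A call has 1 to 8 rows; each row shifts and turns the commanded pose from where the row before left it, along the tool's axes as they then stand; what a row does not reach is not made up. A row lasts 1/8 s, in which the tool goes at most 62.5 mm and 10.7 degrees, less where a joint would pass 70% of its speed; a pose out of reach is approached as far as the arm can. A call is refused whole if a number of a shift passes 62.5 or a number of a turn 10.7, either way. A call with a gripper value outside its range is refused whole. The fingers move at their own pace and stop on an object; the grip force is fixed at half the most. Time passes only in rows, so rows that do not move let the fingers close. It gives the time, the measured TCP pose, the force and the opening at its end, in the units of the state.
- read_state(): the state, without advancing time (a new reading comes with each control period).
- get_image(name): name is "scene" or "side" or "wrist"; returns a dict with "img" (420x560x3 uint8, red, green, blue), "range_z" (420x560 float32, mm along the optical axis (not along the pixel's ray), 0 where there is no reading), "fovy" (degrees; the focal length in pixels is half the picture's height over the tangent of half this angle, whatever the lens; pixels are square), "cx", "cy" (the principal point, pixels), "cam_to_world" (4x4, takes a point from camera to world coordinates). Camera axes: x right, y up, looking along -z (the intrinsics and any distortion apply to the point x, -y, -z); pixel columns grow to the right and rows downward; lengths in mm; the calibration is good to about 2 mm. The wrist camera is an equidistant fisheye: a pixel r from the principal point sees the ray r / f radians off the axis. A picture is of the moment at which its call begins.
- finish_job(): hands the job in, once; it reports no verdict.
The state is a dict: "clock": time; "qpos": joint angles; "qd": joint speeds; "tau": joint torques, N m; "eef_pos": TCP position; "tool_rot": TCP orientation; "force": force on the tool from outside, world axes, zero at the start; "torque": the same for the moment, N m; "width": finger opening in mm.
Only numpy, scipy, OpenCV 4.12 (cv2) and the standard library are available. Lean on these libraries where they do the work, as an engineer would, in place of code of your own. Each camera call takes 0.05 s, during which the arm holds its last target. There are 200 camera calls.

TASK

The chop saw's quick vise stands open, its half-nut flipped back off the screw. Push the crank end of the screw straight in until the jaw has carried the square tube square and tight against the fence; only then flip the half-nut over onto the screw so that it sits fully down. Do it all by pushing: do not lift the tube, and leave the other things where they are; I will give the crank its last half turn myself.

Things in the scene. Friction and masses are not known exactly. Their poses are not given: they have to be found in the camera images.
- saw: Teal chop saw, 355 mm wheel, fixed, head latched up. Origin: on the bench under the middle of its 520 x 280 mm base (bed 60 mm up). x: level, from its front (crank end) to the fence, along the vise screw; z up; y roughly towards the robot. The raised wheel and guard overhang the bed from x = -115 mm backwards, 165 mm or more above the bench; in front of that the space above is free.
- fence_mid (a point): Middle of the fence's front face (at x = +60 mm of the saw), 20 mm above the bed. The fence is a steel upright 226 mm wide and 60 mm high across the bed, parallel to the saw's y.
- tube_mid (a point): Centre of the loose steel square tube, 40 x 40 mm section, 300 mm long, 0.56 to 1.04 kg, lying on the bed between jaw and fence with its length (its y axis) roughly along the fence. Its middle lies 23 to 39 mm off the fence, up to 0.1 rad askew.
- vise_jaw (a joint): Vise travel in m: 0 = fully open (jaw face 160 mm from the fence), growing towards the fence; 0.120 = the 40 mm tube tight between jaw and fence. Jaw, screw and crank slide as one part. About 3 N slides it, 3 to 8 N more pushes the tube; it stays where it is left.
- jaw_face (a point): Middle of the jaw's flat pushing face (110 mm wide, 46 mm high), 20 mm above the bed, at the height of the tube's centre.
- crank_boss (a point): Centre of the front face of the steel boss at the screw's outer end, 34 mm in diameter, 100 mm above the bench: push here along the saw's +x. The crank arm hangs 70 mm from it, down and 25 degrees towards the saw's +y; its black grip, 24 mm in diameter, reaches 54 mm out in front of the boss face, 37 mm above the bench.
- vise_nut (a joint): Half-nut angle in rad: 0 = fully down on the screw, 1.57 = upright, 2.0 = back stop. It starts near the back stop, past upright, leaning to the saw's +y. Its pivot is slightly stiff; pushed towards the saw's -y, past upright to below about 1.1 rad, it drops onto the screw by its own weight.
- nut_pivot (a point): Hinge of the half-nut, on the bracket at the front of the bed, 112 mm above the bench and 26 mm to the +y side of the screw. The hinge axis runs along the saw's x.
- nut_tab (a point): Free end of the half-nut's tab, 73 mm from the hinge. The half-nut is a steel saddle 34 mm wide along the screw and 13 mm thick, ending in this 26 mm wide tab; flipped back, the tab stands about 175 mm above the bench, the highest part at the front. Its flat back faces the saw's +y when flipped back, and up when down.
- offcut: Bystander: short square tube, 40 x 40 x 65 mm, standing on the bed beside the screw. Origin: centre of its underside.
- grinder: Bystander: angle grinder, about 360 mm long, 80 mm high, lying on the bench. Origin: under its motor.
- hammer: Bystander: hammer lying on the bench.
- spanner: Bystander: open spanner lying on the bench in front of the saw.
- bolt_bin: Bystander: open grey bin 130 x 100 x 60 mm. Origin: centre of its underside.
- square: Bystander: triangular welding square, legs 110 mm, 16 mm high, lying flat. Origin: its right-angled corner.
- spray_can: Bystander: spray can 58 mm in diameter, 170 mm high, standing. Origin: centre of its underside.

How it is judged:
By the outcome, as a careful person would: the job done as asked, in the order asked, and still so for the second after the job is handed in, with the robot touching nothing.
It also fails if it takes over 51 s, if anything falls off the work surface, if the arm or the gripper's body presses on something with over 40 N, if the wrist force passes 120 N, or if a joint passes its speed limit or range.

## Working session

There is one attempt and no reset: what is moved stays moved. The work goes in short steps, Python scripts to look and compute and a tool call to move; the robot and the scene stay as the last step left them, time stands still between calls to the robot, and variables do not carry over. Pictures are saved under pics/ and viewed, about 8 in all and at most 12, crops included, and the job is handed in when it is done.

Besides the shell and the picture viewer there is one more tool, called after ">>>" by a JSON object that holds its "method" and its "body". jog_arm: Moves the arm, as the interface text tells. Its arguments: {"type":"object","properties":{"series":{"type":"array"}},"required":["series"]}

```bash
mkdir -p pics
cat > h.py <<'E'
from cell import *
import numpy as np, cv2
def cloud(d):
    h,w=d["range_z"].shape; f=h/2/np.tan(np.radians(d["fovy"])/2)
    u,v=np.meshgrid(np.arange(w),np.arange(h)); z=d["range_z"]
    p=np.stack([(u-d["cx"])/f*z,-(v-d["cy"])/f*z,-z,np.ones_like(z)],-1)
    return (p@np.array(d["cam_to_world"]).T)[...,:3]
def save(n,img,s=1):
    cv2.imwrite(n,cv2.resize(img[...,::-1],None,fx=s,fy=s,interpolation=cv2.INTER_CUBIC))
E
python3 - <<'E'
from h import *
s=read_state();print(s)
for n in("scene","side"):
    d=get_image(n); np.savez(n+".npz",**d); save(f"pics/{n}1.png",d["img"],1.4)
    print(n,d["fovy"],np.round(d["cam_to_world"],2).tolist(),(d["range_z"]>0).mean())
E
```

```text
{'clock': 0.0, 'qpos': array([ 1.1082151 ,  0.62936703,  0.03846457,  1.51836206, -0.02698371,
        0.99626974, -0.01999108]), 'qd': array([-6.31174700e-05, -1.57100608e-03,  1.10116300e-03, -1.50693197e-03,
       -2.01495821e-04,  1.93593778e-03, -1.52779145e-04]), 'tau': array([-8.44148576e-05, -5.63403118e+01,  1.22627746e+00, -1.93443722e+01,
        1.09485284e-02,  1.05050305e-02,  4.75226685e-06]), 'eef_pos': array([ 250.98600019, -598.97382244,  255.37779996]), 'tool_rot': array([-1.54288918,  1.56890877,  1.99548432]), 'force': array([ 0.23089955, -0.40032879,  0.00040211]), 'torque': array([-0.02186928, -0.02677752, -0.03843126]), 'width': 85.64919491843169}
scene 55.427839495972464 [[0.68, -0.58, 0.45, 1000.06], [0.74, 0.52, -0.43, -446.29], [0.02, 0.62, 0.78, 878.63], [0.0, 0.0, 0.0, 1.0]] 0.9959311224489796
side 42.470030091849296 [[-0.41, -0.66, 0.63, 1686.03], [0.91, -0.3, 0.28, 508.79], [0.0, 0.69, 0.72, 1391.48], [0.0, 0.0, 0.0, 1.0]] 0.9959736394557823
```

View pics/scene1.png

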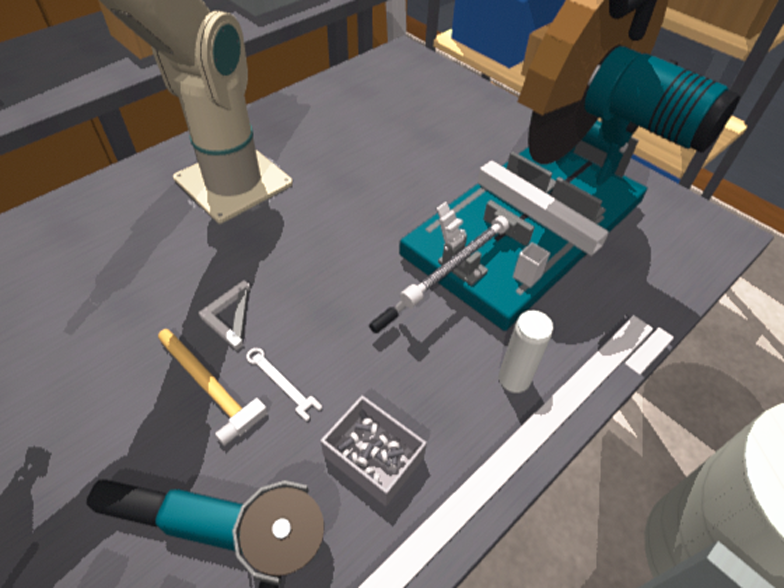

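View pics/side1.png

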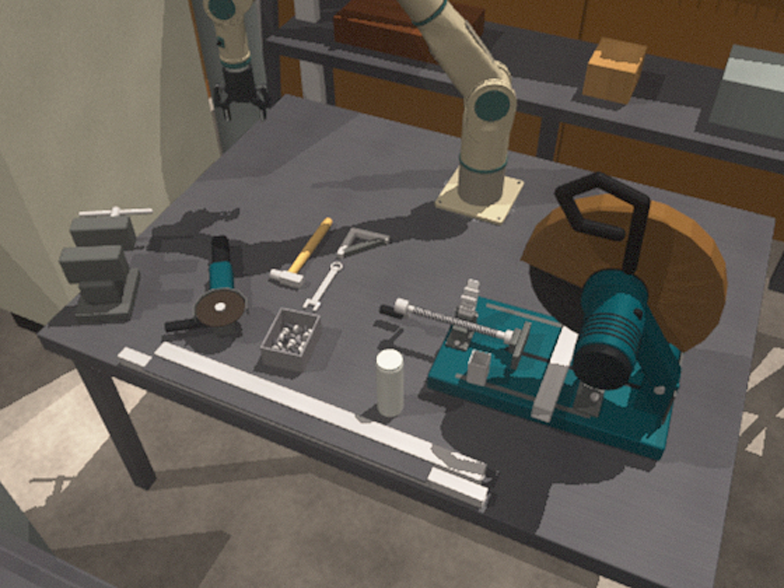

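The scene view shows the boss at about (413,294), the grip at (383,318), the nut tab at (447,210), the tube from (485,170) to (600,245), and the offcut at (530,265). The can stands at (525,350).

Run:
```python
from h import *
P={}
for n in("scene","side"):
    d=dict(np.load(n+".npz")); P[n]=cloud(d); img=d["img"]
    hsv=cv2.cvtColor(img,cv2.COLOR_RGB2HSV)
    teal=(hsv[...,0]>80)&(hsv[...,0]<100)&(hsv[...,1]>120)
    p=P[n]; m=teal&(abs(p[...,2]-60)<5)&(p[...,0]>0)
    q=p[m]; r=cv2.minAreaRect(q[:,:2].astype(np.float32)); print(n,"bed",r,len(q),q[:,2].mean()); print(cv2.boxPoints(r).round(1).tolist())
    def pr(name,u,v,k=1):
        u=int(u/1.4);v=int(v/1.4); print(name,np.median(p[v-k:v+k+1,u-k:u+k+1].reshape(-1,3),0).round(1))
    L=dict(boss=(412,294),grip=(380,320),tab=(446,208),tab2=(450,222),piv=(455,250),jawtop=(492,208),tubeA=(490,170),tubeB=(600,235),off=(534,252),can=(535,322),screw=(450,265),screw2=(480,240)) if n=="scene" else dict(boss=(403,309),grip=(388,309),tab=(472,285),piv=(463,322),jawtop=(524,330),tubeA=(568,340),tubeB=(545,405),off=(482,357),can=(390,358),screw=(430,315),screw2=(490,330))
    for k,v in L.items(): pr(k,*v)
```

```text
scene bed ((584.05810546875, 66.48199462890625), (278.7337951660156, 1152.4498291015625), 2.7907180786132812) 6240 59.72902539823085
[[416.79998779296875, 635.2000122070312], [472.8999938964844, -515.7999877929688], [751.2999877929688, -502.29998779296875], [695.2000122070312, 648.7999877929688]]
boss [592.5   8.  116.6]
grip [559.2 -36.6  49. ]
tab [515.9 165.3 170.5]
tab2 [534.4 158.6 153.9]
piv [563.6 151.3 105.9]
jawtop [531.6 293.8 104.6]
tubeA [449.3 387.1  99.9]
tubeB [720.4 399.1  99.6]
off [667.6 256.2 105.6]
can [789.8  79.9 170.7]
screw [584.9 112.7 107.9]
screw2 [577.8 203.1 108.2]
side bed ((584.1922607421875, 70.734619140625), (281.93646240234375, 1153.396728515625), 2.3197686672210693) 4415 60.60874305079978
[[420.0, 641.2999877929688], [466.70001220703125, -511.20001220703125], [748.4000244140625, -499.79998779296875], [701.7000122070312, 652.7000122070312]]
boss [596.6  21.1 108.5]
grip [559.3 -31.7  48.4]
tab [515.5 159.6 169.5]
piv [579.2 164.  107.1]
jawtop [544.7 298.6 110.1]
tubeA [524.4 395.5 101.6]
tubeB [717.9 401.6 101. ]
off [659.5 240.5 110.3]
can [787.   78.2 171.7]
screw [586.8  87.7 103.8]
screw2 [575.6 229.9 110.2]
```

Run:
```python
from h import *
C=[];I=[]
for n in("scene","side"):
    d=dict(np.load(n+".npz")); p=cloud(d); hsv=cv2.cvtColor(d["img"],cv2.COLOR_RGB2HSV)
    C.append((n,p,hsv))
    teal=(hsv[...,0]>80)&(hsv[...,0]<100)&(hsv[...,1]>120)
    q=p[teal&(abs(p[...,2]-60)<4)&(p[...,1]>50)]; r=cv2.minAreaRect(q[:,:2].astype(np.float32)); print(n,"bed",r)
    print(cv2.boxPoints(r).round(1).tolist())
    # screw: ridge points
    s=p[(p[...,2]>100)&(p[...,2]<112)&(p[...,1]>40)&(p[...,1]<130)&(abs(p[...,0]-587)<12)]
    l=cv2.fitLine(s[:,:2].astype(np.float32),cv2.DIST_HUBER,0,.01,.01).ravel(); print("screw",l,len(s),"x at y=0",l[2]-l[0]/l[1]*l[3],"ang",np.arctan2(-l[0]/l[1],1))
    b=p[(p[...,2]>85)&(p[...,2]<120)&(abs(p[...,0]-592)<25)&(p[...,1]<45)&(p[...,1]>-10)]
    print("boss",b.min(0),b.max(0),np.percentile(b,[3,97],axis=0).round(1).tolist())
    t=p[(abs(p[...,2]-100)<3)&(p[...,1]>350)&(p[...,1]<450)&(p[...,0]<780)&(p[...,0]>400)&(hsv[...,1]<60)]
    print("tube",cv2.minAreaRect(t[:,:2].astype(np.float32)),len(t))
    f=p[(p[...,2]>106)&(p[...,2]<123)&(p[...,1]>380)&(p[...,1]<480)&(p[...,0]<720)&(p[...,0]>450)]
    print("fence",np.percentile(f,[2,50,98],axis=0).round(1).tolist(),len(f))
    k=p[(p[...,2]>120)&(p[...,2]<185)&(p[...,1]>130)&(p[...,1]<200)&(p[...,0]<600)&(p[...,0]>480)]
    for z in range(120,180,10):
        kk=k[(k[:,2]>=z)&(k[:,2]<z+10)]
        if len(kk): print("nut",z,kk.min(0).round(1),kk.max(0).round(1))
    g=p[(hsv[...,2]<60)&(p[...,2]>20)&(p[...,2]<60)&(p[...,1]<40)&(p[...,1]>-80)&(abs(p[...,0]-565)<40)]
    print("grip",np.percentile(g,[3,97],axis=0).round(1).tolist())
```

```text
scene bed ((568.5863037109375, 383.8808288574219), (278.7337951660156, 516.8982543945312), 2.7907180786132812)
[[416.79998779296875, 635.2000122070312], [442.0, 119.0], [720.4000244140625, 132.5], [695.2000122070312, 648.7999877929688]]
screw [ 4.7362678e-02 -9.9887776e-01  5.8509344e+02  8.3144653e+01] 181 x at y=0 589.0358 ang 0.047380403
boss [571.68168032  -0.89144928  85.84988241] [603.35853677  44.96907545 118.79324049] [[573.9, -0.6, 90.6], [601.8, 41.5, 118.0]]
tube ((577.796630859375, 411.15118408203125), (301.9572448730469, 77.26824188232422), 0.8141055107116699) 1065
fence [[457.3, 441.6, 106.5], [578.1, 449.2, 116.5], [674.6, 459.5, 122.2]] 410
nut 120 [533.  137.2 120.2] [559.9 178.1 130. ]
nut 130 [526.6 143.5 130.1] [561.  178.1 139.4]
nut 140 [526.8 143.2 140.4] [549.3 179.1 149.9]
nut 150 [523.5 142.2 150.5] [551.6 178.5 159.6]
nut 160 [513.6 143.2 160.1] [534.1 175.6 170. ]
nut 170 [507.4 147.1 170.1] [519.1 172.  178.7]
grip [[552.6, -54.9, 33.4], [570.1, -3.2, 49.3]]
side bed ((571.669677734375, 389.169189453125), (281.1827392578125, 516.035400390625), 2.319768667
[... 240 characters left out ...]
 113 x at y=0 586.9955 ang 0.014605121
boss [ 5.71128261e+02 -4.12144735e-01  8.94253991e+01] [606.40265942  43.71531537 119.75028489] [[573.4, 0.6, 93.2], [603.3, 42.5, 119.0]]
tube ((607.1533813476562, 395.7273864746094), (243.44384765625, 40.49081039428711), 0.9438943266868591) 495
fence [[508.2, 384.8, 106.2], [658.8, 412.1, 108.7], [710.0, 461.0, 122.3]] 73
nut 120 [531.8 139.9 120.1] [564.  184.5 129.8]
nut 130 [536.4 144.7 130.1] [563.1 178.7 139.9]
nut 140 [525.2 144.3 140.1] [564.1 178.6 150. ]
nut 150 [513.5 142.5 150.7] [554.1 177.9 159.9]
nut 160 [513.4 144.8 160.2] [550.9 175.5 169.7]
nut 170 [506.1 146.5 170.1] [527.5 172.6 177.4]
grip [[553.4, -49.2, 31.8], [571.0, 1.0, 52.0]]
```

>>> {"method": "jog_arm", "body": {"series": [[[10.1, 0, 0], [0, 0, 0], 1], [[10.1, 0, 0], [0, 0, 0], 1], [[0, 0, -10], [0, 0, 0], 1], [[0, 0, -10], [0, 0, 0], 1], [[0, 0, -10], [0, 0, 0], 1], [[0, 0, -10], [0, 0, 0], 1], [[0, 0, 0], [0, 0, 0], 1], [[0, 0, 0], [0, 0, 0], 1]]}}

```text
clock: 1.1
eef_pos: [251.5, -599.3, 256.6]
tool_rot: [-1.572, 0.875, 1.615]
force: [0.6, -0.0, 0.4]
width: 0.4
```

```bash
cat >> h.py <<'E'
from scipy.spatial.transform import Rotation as Ro
def Rt(s=None): return Ro.from_euler("xyz",(s or read_state())["tool_rot"]).as_matrix()
def to(target):
    s=read_state();R=Rt(s);print("t",round(s["clock"],2),"pos",s["eef_pos"].round(1),"F",s["force"].round(1),"w",s["width"].round(1));print(R.round(3).tolist())
    print("tool delta",(R.T@(np.array(target)-s["eef_pos"])).round(1))
E
python3 - <<'E'
from h import *
to((589,-70,160)); print(read_state()["qpos"].round(2))
E
```

```text
Traceback (most recent call last):
  File "h.py", line 13, in to
    s=read_state();R=Rt(s);print("t",round(s["clock"],2),"pos",s["eef_pos"].round(1),"F",s["force"].round(1),"w",s["width"].round(1));print(R.round(3).tolist())
                                                                                                                 ^^^^^^^^^^^^^^^^
AttributeError: 'float' object has no attribute 'round'
```

```bash
sed -i 's/s\["width"\].round(1)/round(s["width"],1)/' h.py
python3 - <<'E'
from h import *
to((589,-70,160)); print(read_state()["qpos"].round(2))
E
```

```text
t 1.1 pos [ 251.5 -599.3  256.6] F [ 0.6 -0.   0.4] w 0.4
[[-0.028, 0.034, -0.999], [0.641, -0.767, -0.044], [-0.767, -0.641, -0.001]]
tool delta [ 403.7 -332.3 -360.6]
[ 1.21  1.04  0.05  0.83 -0.24  1.94 -0.28]
```

>>> {"method": "jog_arm", "body": {"series": [[[0, 0, 0], [33, -27, -30], 1], [[0, 0, 0], [33, -27, -30], 1], [[0, 0, 0], [33, -27, -30], 1], [[0, 0, 0], [33, -27, -30], 1], [[0, 0, 0], [33, -27, -30], 1], [[0, 0, 0], [33, -27, -30], 1], [[0, 0, 0], [33, -27, -30], 1], [[0, 0, 0], [33, -27, -30], 1]]}}

```text
clock: 2.1
eef_pos: [477.4, -252.3, 196.4]
tool_rot: [-1.579, 0.879, 1.61]
force: [0.8, -0.8, 0.8]
width: -0.4
```

Run:
```python
from h import *
to((589,-70,160)); print(read_state()["qpos"].round(2))
```

```text
t 2.1 pos [ 477.4 -252.3  196.4] F [ 0.8 -0.8  0.8] w -0.4
[[-0.025, 0.038, -0.999], [0.637, -0.769, -0.045], [-0.77, -0.638, -0.005]]
tool delta [ 141.4 -112.8 -119.5]
[ 0.75  0.81 -0.06  1.57 -0.47  1.3  -0.57]
```

>>> {"method": "jog_arm", "body": {"series": [[[0, 0, 0], [35, -28, -30], 1], [[0, 0, 0], [35, -28, -30], 1], [[0, 0, 0], [35, -28, -30], 1], [[0, 0, 0], [35, -28, -30], 1], [[0, 0, 0], [0, 0, 0], 1], [[0, 0, 0], [0, 0, 0], 1]]}}

```text
clock: 2.85
eef_pos: [588.4, -73.4, 160.2]
tool_rot: [-1.577, 0.877, 1.611]
force: [0.6, -0.5, -0.1]
width: 0.1
```

Run:
```python
from h import *
to((589,-60,110)); print(read_state()["qpos"].round(2))
a=get_image("scene");b=get_image("wrist")
np.savez("w.npz",**b);np.savez("s2.npz",**a)
o=np.hstack([cv2.resize(a["img"][80:290,180:400],(400,382)),cv2.resize(b["img"],(400,300))[:,:]] if 0 else [cv2.resize(a["img"][80:290,180:400],(390,390)),cv2.resize(b["img"],(410,390))])
save("pics/c2.png",o)
```

```text
t 2.85 pos [588.4 -73.4 160.2] F [ 0.6 -0.5 -0.1] w 0.1
[[-0.026, 0.037, -0.999], [0.639, -0.768, -0.045], [-0.769, -0.639, -0.004]]
tool delta [47.2 21.8 -1.1]
[ 0.48  0.85 -0.13  1.61 -0.6   1.08 -0.75]
```

View pics/c2.png

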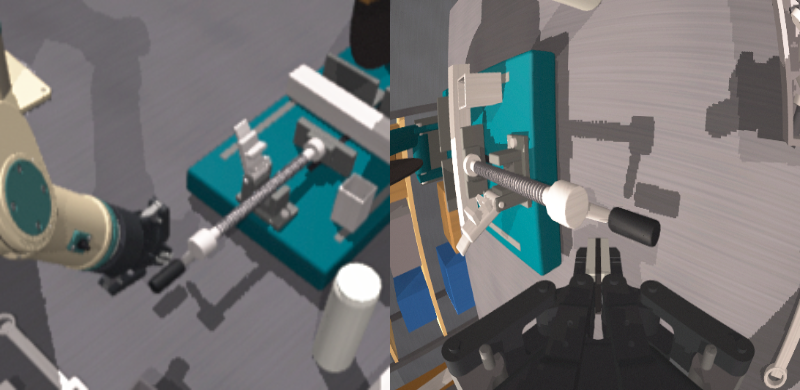

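>>> {"method": "jog_arm", "body": {"series": [[[0, 0, 0], [26, 7, -1], 1], [[0, 0, 0], [26, 7, 0], 1], [[0, 0, 0], [3.8, -4.6, 0], 1], [[0, 0, 0], [3.8, -4.6, 0], 1], [[0, 0, 0], [0, 0, 0], 1]]}}

```text
clock: 3.58
eef_pos: [588.3, -38.6, 110.2]
tool_rot: [-1.574, 0.873, 1.613]
force: [0.4, -0.2, -0.4]
width: -0.1
```

Run:
```python
from h import *
to((589,-40,111))
a=get_image("side");b=get_image("wrist")
o=np.hstack([cv2.resize(a["img"][170:300,240:400],(400,390)),cv2.resize(b["img"],(400,390))])
save("pics/c3.png",o)
```

```text
t 3.58 pos [588.3 -38.6 110.2] F [ 0.4 -0.2 -0.4] w -0.1
[[-0.027, 0.035, -0.999], [0.642, -0.766, -0.044], [-0.766, -0.642, -0.002]]
tool delta [-1.5  0.6 -0.6]
```

View pics/c3.png

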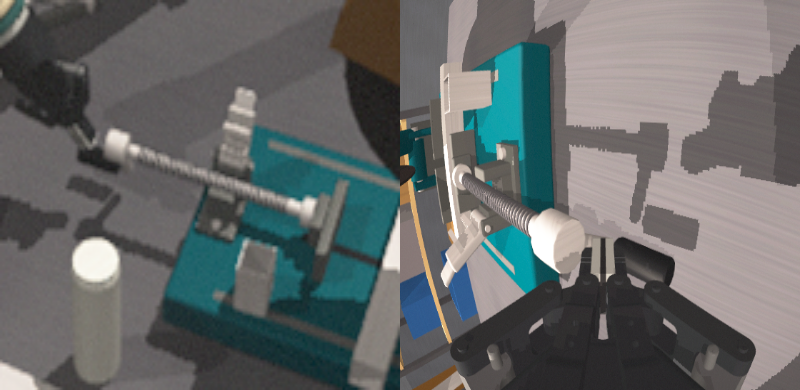

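>>> {"method": "jog_arm", "body": {"series": [[[0, 0, 0], [3.8, -4.6, 0], 1], [[0, 0, 0], [3.8, -4.6, 0], 1], [[0, 0, 0], [3.8, -4.6, 0], 1], [[0, 0, 0], [3.8, -4.6, 0], 1], [[0, 0, 0], [3.8, -4.6, 0], 1], [[0, 0, 0], [3.8, -4.6, 0], 1], [[0, 0, 0], [3.8, -4.6, 0], 1], [[0, 0, 0], [3.8, -4.6, 0], 1]]}}

```text
clock: 4.68
eef_pos: [585.6, 9.4, 109.1]
tool_rot: [-1.571, 0.873, 1.615]
force: [-0.8, -3.4, 0.1]
width: 0.1
```

Run:
```python
from h import *
to((589,80,110))
```

```text
t 4.67 pos [585.6   9.4 109.1] F [-0.8 -3.4  0.1] w 0.1
[[-0.028, 0.034, -0.999], [0.642, -0.766, -0.044], [-0.766, -0.643, 0.0]]
tool delta [ 44.5 -54.5  -6.5]
```

>>> {"method": "jog_arm", "body": {"series": [[[0, 0, 0], [3.2, -3.8, 0], 1], [[0, 0, 0], [3.2, -3.8, 0], 1], [[0, 0, 0], [3.2, -3.8, 0], 1], [[0, 0, 0], [3.2, -3.8, 0], 1], [[0, 0, 0], [3.2, -3.8, 0], 1], [[0, 0, 0], [3.2, -3.8, 0], 1], [[0, 0, 0], [3.2, -3.8, 0], 1], [[0, 0, 0], [3.2, -3.8, 0], 1]]}}

```text
clock: 5.68
eef_pos: [583.8, 48.2, 109.1]
tool_rot: [-1.571, 0.874, 1.615]
force: [-1.5, -7.2, 2.8]
width: 0.1
```

>>> {"method": "jog_arm", "body": {"series": [[[0, 0, 0], [2.6, -3.1, 0], 1], [[0, 0, 0], [2.6, -3.1, 0], 1], [[0, 0, 0], [2.6, -3.1, 0], 1], [[0, 0, 0], [2.6, -3.1, 0], 1]]}}

```text
clock: 6.18
eef_pos: [583.1, 63.0, 109.1]
tool_rot: [-1.571, 0.875, 1.613]
force: [-3.1, -9.7, 3.0]
width: 0.1
```

Run:
```python
from h import *
to((589,98,110))
a=get_image("scene");b=get_image("wrist")
o=np.hstack([cv2.resize(a["img"][100:240,260:450],(480,354)),cv2.resize(b["img"],(320,354))])
save("pics/c4.png",o)
```

```text
t 6.17 pos [583.1  63.  109.1] F [-3.1 -9.7  3. ] w 0.1
[[-0.027, 0.033, -0.999], [0.64, -0.767, -0.043], [-0.768, -0.641, -0.0]]
tool delta [ 21.6 -27.2  -7.4]
```

View pics/c4.png

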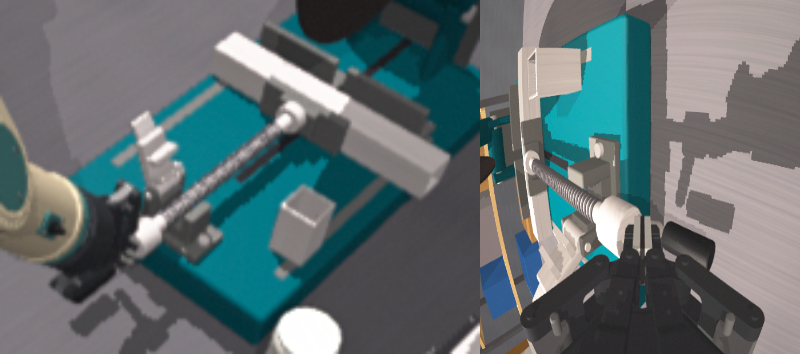

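The jaw at (300,120) is now against the tube and pushing it. The boss at (148,235) is still squarely in front of the fingertips.

>>> {"method": "jog_arm", "body": {"series": [[[0, 0, 0], [2, -2.4, 0], 1], [[0, 0, 0], [2, -2.4, 0], 1], [[0, 0, 0], [2, -2.4, 0], 1], [[0, 0, 0], [2, -2.4, 0], 1], [[0, 0, 0], [2, -2.4, 0], 1]]}}

```text
clock: 6.9
eef_pos: [582.4, 78.9, 109.1]
tool_rot: [-1.571, 0.875, 1.614]
force: [-4.6, -15.8, 7.2]
width: -0.1
```

>>> {"method": "jog_arm", "body": {"series": [[[0, 0, 0], [1.6, -1.9, 0], 1], [[0, 0, 0], [1.6, -1.9, 0], 1], [[0, 0, 0], [1.6, -1.9, 0], 1]]}}

```text
clock: 7.28
eef_pos: [582.9, 79.4, 108.7]
tool_rot: [-1.574, 0.883, 1.607]
force: [-10.0, -31.2, 20.7]
width: -0.1
```

Run:
```python
from h import *
to((589,98,110))
d=get_image("scene"); p=cloud(d); hsv=cv2.cvtColor(d["img"],cv2.COLOR_RGB2HSV)
t=p[(abs(p[...,2]-100)<2)&(p[...,1]>350)&(p[...,1]<460)&(p[...,0]<780)&(p[...,0]>400)]
for x0 in range(440,720,20):
    k=t[(t[:,0]>x0)&(t[:,0]<x0+10)]
    if len(k): print(x0+5,k[:,1].min().round(1),k[:,1].max().round(1),end="; ")
```

```text
t 7.28 pos [582.9  79.4 108.7] F [-10.  -31.2  20.7] w -0.1
[[-0.023, 0.031, -0.999], [0.634, -0.772, -0.038], [-0.773, -0.635, -0.002]]
tool delta [ 10.6 -15.   -6.8]
445 401.8 441.8; 465 400.7 447.2; 485 401.4 447.8; 505 403.5 446.0; 525 389.2 444.0; 545 377.4 451.9; 565 416.6 446.2; 585 370.5 449.0; 605 394.7 450.9; 625 407.1 452.1; 645 410.4 448.5; 665 412.4 454.1; 685 409.7 453.7; 705 411.4 453.6;
```

Run:
```python
from h import *
a=get_image("scene");b=get_image("side")
o=np.hstack([cv2.resize(a["img"][90:240,260:450],(420,332)),cv2.resize(b["img"][185:325,290:480],(380,280))[:,:] if 0 else cv2.resize(b["img"][185:325,280:480],(380,332))])
save("pics/c5.png",o)
for n,d in(("scene",a),("side",b)):
    p=cloud(d)
    s=p[(p[...,2]>75)&(p[...,2]<115)&(abs(p[...,0]-583)<14)&(p[...,1]>80)&(p[...,1]<150)]
    print(n,np.percentile(s,[2,98],axis=0).round(1).tolist())
    # boundary of jaw/tube: points on jaw top
    j=p[(p[...,2]>103)&(p[...,2]<110)&(p[...,1]>370)&(p[...,1]<425)&(p[...,0]>500)&(p[...,0]<640)]
    print(len(j),np.percentile(j,[2,50,98],axis=0).round(1).tolist() if len(j) else 0)
```

```text
scene [[573.5, 82.2, 79.3], [596.7, 148.9, 114.7]]
158 [[514.3, 375.4, 103.3], [575.2, 398.4, 107.6], [621.8, 419.1, 109.9]]
side [[571.5, 83.7, 89.9], [595.5, 148.8, 114.4]]
146 [[513.9, 376.4, 103.2], [579.4, 402.8, 106.4], [632.9, 422.0, 109.8]]
```

View pics/c5.png

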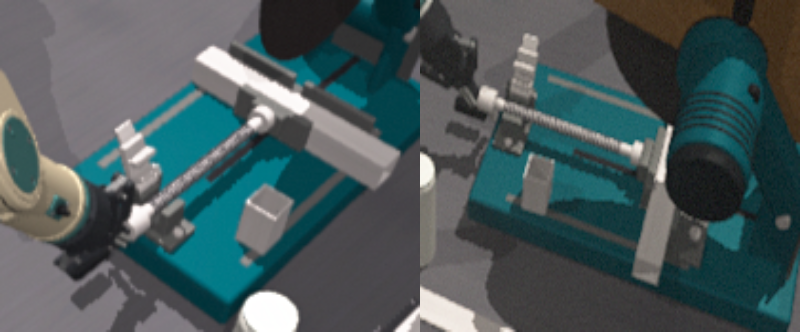

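>>> {"method": "jog_arm", "body": {"series": [[[0, 0, 0], [-3, 3.8, 0], 1], [[0, 0, 0], [-6, 7.6, 0], 1], [[0, 0, 0], [-13, 15, 0], 1], [[0, 0, 0], [-13, 15, 0], 1], [[0, 0, 0], [-13, 15, 0], 1], [[0, 0, 0], [-50, 0, 0], 1], [[0, 0, 0], [-50, 0, 0], 1], [[0, 0, 0], [0, 0, 0], 1]]}}

```text
clock: 8.43
eef_pos: [590.3, -55.2, 188.5]
tool_rot: [-1.579, 0.878, 1.603]
force: [-0.4, -0.3, 0.3]
width: -0.1
```

Run:
```python
from h import *
to((500,160,240));print(read_state()["qpos"].round(2))
a=get_image("scene");b=get_image("side");np.savez("sc6.npz",**a);np.savez("sd6.npz",**b)
sx=np.array([-.0445,.999,0]);sy=np.array([-.999,-.0445,0]);o=np.array([570,386.5,0])
for n,d in(("scene",a),("side",b)):
    p=cloud(d)-o; X=p@sx;Y=p@sy;Z=p[...,2]
    m=(abs(Y)<20)&(Z>80)&(Z<122)&(X>-330)&(X<-215)
    print(n,"boss X,Y,Z",[np.percentile(q[m],[1,3,50,97]).round(1).tolist() for q in(X,Y,Z)])
    for y in range(-140,150,20):
        m=(abs(Y-y)<6)&(abs(Z-100)<2.5)&(X>-40)&(X<75)
        if m.sum()>3: print(y,np.percentile(X[m],[2,98]).round(1),end=" ")
    print()
    m=(Y>10)&(Y<110)&(Z>125)&(X>-280)&(X<-190)&(Z<185)
    for z in range(120,180,10):
        k=m&(Z>=z)&(Z<z+10)
        if k.sum()>3: print("nut",z,[np.percentile(q[k],[2,98]).round(1).tolist() for q in(X,Y)])
save("pics/c6.png",np.hstack([cv2.resize(a["img"][90:240,260:450],(420,332)),cv2.resize(b["img"][185:325,280:480],(380,332))]))
```

```text
t 8.43 pos [590.3 -55.2 188.5] F [-0.4 -0.3  0.3] w -0.1
[[-0.021, 0.033, -0.999], [0.639, -0.769, -0.039], [-0.769, -0.639, -0.005]]
tool delta [  99.7 -201.3   81.6]
[ 0.45  0.8  -0.14  1.62 -0.61  1.1  -0.8 ]
scene boss X,Y,Z [[-288.8, -288.4, -260.6, -217.5], [-19.4, -18.0, -2.0, 18.8], [80.9, 82.2, 106.5, 117.3]]
-140 [20.3 61. ] -120 [21.4 62.4] -100 [20.9 62.9] -80 [20. 64.] -60 [20.8 64.3] -40 [ 7.2 62.3] -20 [-9.  63.5] 0 [-32.5  61. ] 20 [-22.4  63.6] 40 [ 6.3 64. ] 60 [21.8 63. ] 80 [20.7 60.2] 100 [22.5 58.9] 120 [20.7 61.9] 140 [21.1 59.1] 
nut 120 [[-241.4, -206.6], [21.5, 45.0]]
nut 130 [[-241.5, -207.9], [19.9, 48.3]]
nut 140 [[-241.4, -208.3], [30.2, 56.2]]
nut 150 [[-241.8, -208.1], [29.5, 58.4]]
nut 160 [[-241.1, -209.7], [48.1, 65.6]]
nut 170 [[-237.3, -211.7], [60.7, 73.5]]
side boss X,Y,Z [[-286.6, -286.0, -254.8, -217.6], [-18.9, -17.8, -4.5, 18.7], [90.8, 94.1, 108.2, 119.8]]
-140 [22.1 59.9] -120 [22.7 57.9] -100 [21.1 59.3] -80 [21.4 59.3] -60 [11.8 58.2] -40 [24.4 42.7] -20 [ 1.9 33.3] 0 [-38.4  29.2] 20 [21.2 27.8] 
nut 120 [[-240.7, -207.2], [19.6, 42.9]]
nut 130 [[-239.7, -207.4], [17.8, 44.0]]
nut 140 [[-239.5, -208.0], [34.4, 54.1]]
nut 150 [[-239.8, -208.6], [28.2, 53.5]]
nut 160 [[-240.1, -207.3], [43.0, 67.9]]
nut 170 [[-236.1, -212.3], [59.0, 74.5]]
```

View pics/c6.png

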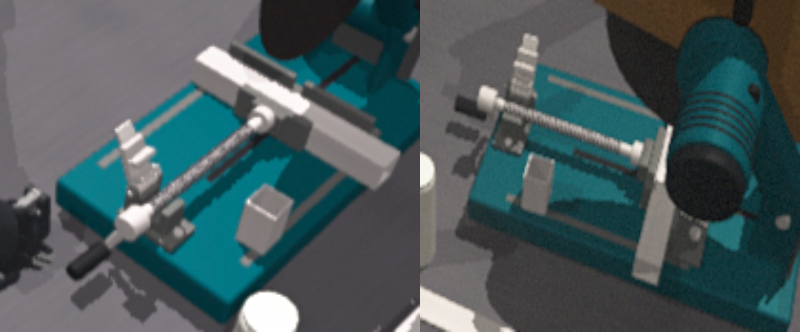

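>>> {"method": "jog_arm", "body": {"series": [[[0, 0, 0], [-38, -32, 0], 1], [[0, 0, 0], [-23, -19, 0], 1], [[0, 0, 10], [0, 0, 0], 1], [[0, 0, 10], [0, 0, 0], 1], [[0, 0, 10], [0, 0, 0], 1], [[0, 0, 10], [0, 0, 0], 1], [[0, 0, 0], [0, 0, 0], 1]]}}

```text
clock: 9.4
eef_pos: [587.6, -42.2, 264.6]
tool_rot: [-0.852, 1.567, 2.347]
force: [0.8, -0.2, -0.0]
width: 0.0
```

Run:
```python
from h import *
to((474,158,250));to((474,158,178));print(read_state()["qpos"].round(2))
```

```text
t 9.4 pos [587.6 -42.2 264.6] F [ 0.8 -0.2 -0. ] w 0.0
[[-0.003, 0.057, -0.998], [0.003, -0.998, -0.057], [-1.0, -0.003, 0.003]]
tool delta [  15.5 -206.3  102. ]
t 9.4 pos [587.6 -42.2 264.6] F [ 0.8 -0.2 -0. ] w 0.0
[[-0.003, 0.057, -0.998], [0.003, -0.998, -0.057], [-1.0, -0.003, 0.003]]
tool delta [  87.5 -206.1  101.8]
[-0.08  0.54  0.17  1.68 -0.11  0.93 -1.39]
```

>>> {"method": "jog_arm", "body": {"series": [[[0, 0, 0], [0, -15, 51], 1], [[0, 0, 0], [0, -15, 51], 1], [[0, 0, 0], [4, -59, 0], 1], [[0, 0, 0], [4, -59, 0], 1], [[0, 0, 0], [4, -58, 0], 1], [[0, 0, 0], [38, 0, 0], 1], [[0, 0, 0], [38, 0, 0], 1], [[0, 0, 0], [0, 0, 0], 1]]}}

```text
clock: 10.4
eef_pos: [474.7, 149.5, 175.0]
tool_rot: [0.202, 1.562, -2.897]
force: [-0.3, 0.3, 0.6]
width: -0.1
```

Run:
```python
from h import *
to((580,163,178));print(read_state()["qpos"].round(2))
a=get_image("scene");b=get_image("side")
save("pics/c7.png",np.hstack([cv2.resize(a["img"][60:240,230:450],(420,344)),cv2.resize(b["img"][165:325,270:480],(380,344))]))
```

```text
t 10.4 pos [474.7 149.5 175. ] F [-0.3  0.3  0.6] w -0.1
[[-0.009, 0.043, -0.999], [-0.002, -0.999, -0.043], [-1.0, 0.002, 0.009]]
tool delta [  -4.    -9.  -105.8]
[-0.45  0.54  0.12  2.01 -0.11  0.6  -1.77]
```

View pics/c7.png

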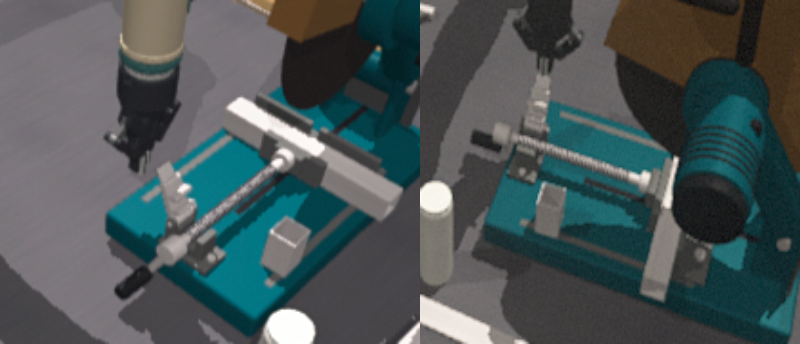

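The closed fingertips at (145,165) stand just behind the tab at (168,175), clear of it. I'll shift 9 mm along the screw and push.

>>> {"method": "jog_arm", "body": {"series": [[[0, 0, 0], [0, -9, 0], 1], [[0, 0, 0], [0, 0, -8], 1], [[0, 0, 0], [0, 0, -8], 1], [[0, 0, 0], [0, 0, -8], 1], [[0, 0, 0], [0, 0, -8], 1], [[0, 0, 0], [0, 0, -8], 1]]}}

```text
clock: 11.25
eef_pos: [517.5, 161.7, 177.9]
tool_rot: [2.314, 1.571, -0.784]
force: [-0.3, -1.6, 0.5]
width: -0.1
```

>>> {"method": "jog_arm", "body": {"series": [[[0, 0, 0], [0, 0, -8], 1], [[0, 0, 0], [0, 0, -8], 1], [[0, 0, 0], [0, 0, -8], 1]]}}

```text
clock: 11.62
eef_pos: [541.4, 162.9, 177.9]
tool_rot: [1.029, 1.571, -2.068]
force: [1.1, 0.0, 0.2]
width: -0.2
```

>>> {"method": "jog_arm", "body": {"series": [[[0, 0, 0], [0, 0, -7], 1], [[0, 0, 0], [0, 0, -7], 1], [[0, 0, 0], [0, 0, -7], 1], [[0, 0, 0], [0, 0, -7], 1], [[0, 0, 0], [0, 0, -7], 1], [[0, 0, 0], [0, 0, 0], 1]]}}

```text
clock: 12.38
eef_pos: [576.4, 164.4, 177.9]
tool_rot: [3.105, 1.57, 0.008]
force: [0.1, -0.1, 0.0]
width: -0.1
```

Run:
```python
from h import *
to((580,163,178))
a=get_image("scene");b=get_image("side")
save("pics/c8.png",np.hstack([cv2.resize(a["img"][60:240,230:450],(420,344)),cv2.resize(b["img"][165:325,270:480],(380,344))]))
```

```text
t 12.38 pos [576.4 164.4 177.9] F [ 0.1 -0.1  0. ] w -0.1
[[0.001, 0.044, -0.999], [0.0, -0.999, -0.044], [-1.0, 0.0, -0.001]]
tool delta [-0.1  1.5 -3.6]
```

View pics/c8.png

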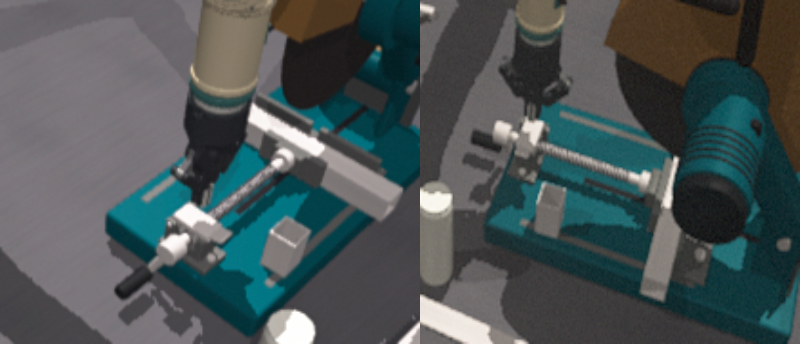

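The nut at (200,220) has gone over onto the screw. I'll withdraw upwards and measure whether its back is level.

>>> {"method": "jog_arm", "body": {"series": [[[0, 0, 0], [-40, 0, 0], 1], [[0, 0, 0], [-40, 0, 20], 1], [[0, 0, 0], [0, 0, 60], 1], [[0, 0, 0], [0, 0, 60], 1], [[0, 0, 0], [0, 0, 40], 1], [[0, 0, 0], [0, 0, 0], 1], [[0, 0, 0], [0, 0, 0], 1]]}}

```text
clock: 13.35
eef_pos: [396.8, 156.8, 258.4]
tool_rot: [-2.806, 1.569, 0.38]
force: [-0.1, 0.2, 0.0]
width: -0.3
```

Run:
```python
from h import *
a=get_image("scene");b=get_image("side");print(read_state()["clock"],read_state()["force"])
sx=np.array([-.0445,.999,0]);sy=np.array([-.999,-.0445,0]);o=np.array([570,386.5,0])
for n,d in(("scene",a),("side",b)):
    p=cloud(d)-o; X=p@sx;Y=p@sy;Z=p[...,2]
    for y in range(-60,45,10):
        m=(abs(Y-y)<5)&(X>-236)&(X<-213)&(Z>95)
        if m.sum()>3: print("nut",y,np.percentile(Z[m],[10,50,90]).round(1),m.sum())
    m=(abs(Y)<20)&(Z>80)&(Z<122)&(X>-330)&(X<-245); print("boss",np.percentile(X[m],2))
    for y in range(-140,150,40):
        m=(abs(Y-y)<6)&(abs(Z-100)<2.5)&(X>-40)&(X<75)
        if m.sum()>3: print(y,np.percentile(X[m],[2,98]).round(1),end=" ")
save("pics/c9.png",np.hstack([cv2.resize(a["img"][90:240,260:450],(420,332)),cv2.resize(b["img"][185:325,280:480],(380,332))]))
```

```text
13.45 [-0.53629272  0.28781513 -0.02968403]
nut -50 [124.  126.3 127.9] 14
nut -40 [124.4 126.2 127.8] 28
nut -30 [122.6 124.3 125.7] 23
nut -20 [ 98.7 123.3 125. ] 32
nut -10 [122.1 124.2 125.9] 26
nut 0 [123.  124.1 125.8] 25
nut 10 [122.  123.7 125.3] 24
nut 20 [122.1 124.1 125.3] 25
nut 30 [122.5 123.6 126.2] 12
boss -288.5384110879545
-140 [21.2 59.5] -100 [21.  64.5] -60 [20.3 63.2] -20 [-7.4 61.9] 20 [-23.5  62.9] 60 [15.1 63.9] 100 [19.3 60.5] 140 [19.7 59.6] nut -50 [128.  130.3 133.6] 10
nut -40 [122.7 127.5 131.6] 18
nut -30 [ 96.3 124.1 130.4] 20
nut -20 [103.2 124.8 129.4] 20
nut -10 [118.  123.9 127.6] 17
nut 0 [121.7 124.9 128.4] 23
nut 10 [121.2 125.9 130.4] 14
nut 20 [121.  124.8 128.6] 16
nut 30 [120.8 123.3 128. ] 10
boss -286.9499122543244
-140 [22.4 59.9] -100 [21.  59.8] -60 [24.3 59.5] -20 [-11.5  32.7] 20 [21.1 26.6] 60 [22.5 27.1]
```

View pics/c9.png

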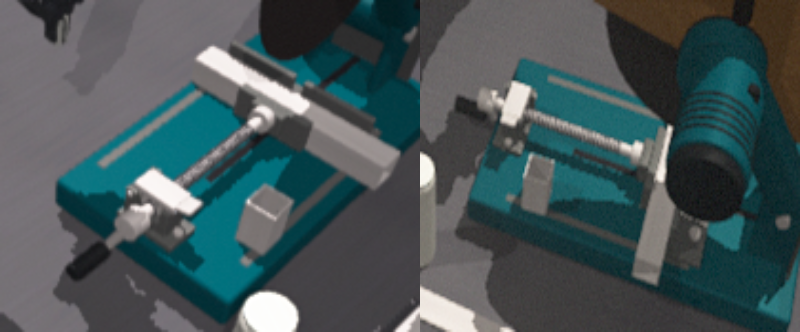

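```bash
python3 -c "
from cell import *
print(finish_job())"
```

```text
the job is handed in; nothing more can be done
None
```

The job is handed in: the tube is square and tight against the fence, and the half-nut sits down on the screw.

- **Push:** I pushed the crank boss straight in with the closed fingertips until it stopped. The push force along the screw rose from about 10 to 16 N while sliding to 31 N at the stop. I then backed the arm off.
- **Tube:** After backing off, the tube's front face measured 20–22 mm in saw x along its whole length, against 20 mm expected when tight. It read the same after the nut was flipped (19–22 mm in the scene view).
- **Half-nut:** I pushed its tab past upright and it dropped by itself. Its back measures level at about 124 mm above the bench, within about 1 mm over 60 mm. I did not press it down afterwards.
- **Other things:** The arm ended clear with about 0 N on it, at 13.5 s. The offcut and spray can look unmoved in the last picture. I did not re-check the other things, and the arm was never seen or felt to touch them.

**Less certain readings:**
- The boss moved only about 100 mm, so the jaw must have started about 20 mm in for a full 120 mm. I did not measure its starting position.
- The side camera was noisy near the tab and at the tube's near end (126–130 mm on the tab, up to 24 mm on the tube). I relied on the scene view there.

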